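# Set the kiln burner lever to full and light it

## Task

Two burner controls stand on the potter's bench. On the one with the red lever, push the lever with your fingertips past its half-way notch to the far stop (the wide orange marks), so that it stays there, then press the green button on that same control fully down and let it come up. Nothing needs gripping: do not lift or shift the pots or the brush, do not press any button before the red lever is at its far stop, and leave the blue-levered control as it is.

Things in the scene. Friction and masses are not known exactly. Their poses are not given: they have to be found in the camera images.
- red_unit: fixed grey control box with the red lever, 100 (its x) x 260 (its y) x 50 mm high; origin at the centre of its underside, on the bench. Its top face is at z = 50 mm and carries a slot along its y axis; the lever slides along +y from shut (two white marks) past the notch (thin yellow marks) to full (wide orange marks). The green button is at the +y end of the top. A seen-only copper pipe leaves the +y end.
- red_lever_top (a point): centre of the top of the red lever's handle, 110 mm above the bench. The handle is an upright block 34 mm (unit's x) x 18 mm (unit's y) x 36 mm high on a thin steel stem; its lower edge is 24 mm above the box's top face. When shut the point is at unit (0, -85, 110) mm, when full at (0, -5, 110) mm
- red_lever (a joint): slide of the red lever along the unit's +y, m: 0 shut, 0.040 in the sprung first notch, 0.080 at the second stop (hard stop). About 7 N gets it out of shut or out of the notch. Left between 0.022 and 0.058 it settles within about 3 mm of the notch; pushed past 0.067 it snaps to the far stop by itself and stays there. Within 3 mm of the two crests (0.018 and 0.062) friction may hold it. Starts shut.
- red_button_top (a point): centre of the top of the green push button of the red control, 32 mm across, at unit (0, 98) mm
- red_button (a joint): travel of that button downwards, m: 0 up, 0.006 fully down; springs back; fully down takes 5 N
- blue_unit: the second control box, the same but with a blue lever; to be left alone
- blue_lever (a joint): slide of the blue lever, m, as for the red; it starts about in its notch (0.040) and must stay
- blue_button (a joint): travel of the green button of the blue control, m; not to be pressed
- jar: loose terracotta jar with a spired lid, 60 mm across, 100 mm high, origin at the centre of its underside; stands close to the red control
- bowl: loose terracotta bowl, 68 mm across, 40 mm high, origin at the centre of its underside; stands close to the blue control
- brush: loose brush 160 mm long lying on the bench close to the red control, its length along its own x, under 30 mm high

How it is judged:
On the way, in this order (a step that is already met when the one before it is completed fails the run):
1. the red lever is at its second stop (value of joint red_lever above 0.075 m), for 0.2 s.
2. then the green button of the red control is pressed down (value of joint red_button above 0.0045 m and value of joint red_lever above 0.075 m), for 0.05 s.
At the end, for the whole second after the job is handed in: the red lever rests within 5 mm of its second stop, its button was pressed at least 4.5 mm after that and is up again, the blue lever is within 10 mm of its notch, the blue button is up, and jar, bowl and brush are within 20 mm of where they stood (value of joint red_lever above 0.075 m and value of joint each of red_button, blue_button below 0.0015 m and value of joint blue_lever between 0.03 and 0.05 m and distance of each of jar, bowl, brush from where it was at the start of the episode below 0.02 m); the robot touches nothing.
It fails at once if the red control's button is pressed before the lever is at the far stop (value of joint red_button above 0.003 m and value of joint red_lever below 0.07 m).
It fails at once if the blue control is operated (value of joint blue_button above 0.003 m or value of joint blue_lever below 0.03 m or value of joint blue_lever above 0.05 m).
It fails at once if a pot or the brush is pushed away, lifted or carried (not (distance of jar from where it was at the start of the episode below 0.02 m) or not (distance of bowl from where it was at the start of the episode below 0.02 m) or not (distance of brush from where it was at the start of the episode below 0.02 m)).
It fails at once if a pot is knocked over (angle between any of jar, bowl's own z axis and vertical above 0.5 rad).
It also fails if it takes over 40 s, if anything falls off the work surface, if the arm or the gripper's body presses on something with over 40 N, if the wrist force passes 120 N, or if a joint passes its speed limit or range.

## Robot

A 6-joint arm with a two-finger parallel gripper is mounted at the origin on the work surface. World frame = base frame: x ahead of the robot, y to its left, z up, the work surface at z = 0. Lengths are in m, angles in rad, forces in N, time in s.
With the tool pointing down it reaches from about 0.3 to 0.775 m from the base axis. Payload 14.6 kg.
Tool frame: the origin (TCP) lies at the very end of the fingers, on their centre line; the grasp point (between the pads) lies 19 mm behind it; z points along the fingers, y is the line along which they close (so a half turn about z gives the same grasp; the last joint's range is limited). The gripper opens to 94 mm and grips with 3 to 60 N. Pads are 16 mm wide; open, the fingers measure 119 mm over their backs; the gripper's body (75 mm by 177 mm) begins 78 mm behind the grasp point.
Start: joints at [-1.176, 0.3, 1.521, -0, 1.321, -0.067], TCP at [0.245, -0.492, 0.205] pointing down, gripper open.
Joint ranges: [-3.03, 3.03], [-0.79, 2.21], [0.23, 2.52], [-1.04, 4.18], [0, 3.07], [-2.55, 2.55]. Speed limits (rad/s): [2.22, 2.22, 2.57, 3.14, 3.14, 3.14].

## Interface

Orientations are given as [roll, pitch, yaw] about the fixed x, y, z axes, in that order (R = Rz(yaw) Ry(pitch) Rx(roll)).
In Python, from station import ctrl gives the robot as it stands.
- The arm moves only by the tool move_arm, never from a script. Its argument "increments" is a list of rows, each a list of 7 numbers: the opening, from 0 (shut) to 1 (fully open), then the shift along the tool's x, y, z in units of 50 mm (1.0 is 50 mm), then the turn, a rotation vector about the tool's x, y, z in rad. In form: [[claw, tx, ty, tz, rx, ry, rz], ...]. A call has 1 to 20 rows; each row shifts and turns the commanded pose from where the row before left it, along the tool's axes as they then stand; what a row does not reach is not made up. A row lasts 1/10 s, in which the tool goes at most 50 mm and 8.59 degrees, less where a joint would pass 70% of its speed; a pose out of reach is approached as far as the arm can. A call is refused whole if a number of a shift passes 1 or a number of a turn 0.15, either way. A call with a gripper value outside its range is refused whole. The fingers move at their own pace and stop on an object; "force" is the grip in N (left out, the last holds). Time passes only in rows, so rows that do not move let the fingers close. It gives the time, the measured TCP pose, the force, the opening and the grip force at its end, in the units of the state.
- ctrl.get_obs(): the state, without advancing time (a new reading comes with each control period).
- ctrl.camera(name): name is "scene" or "top"; returns a dict with "color" (480x640x3 uint8, blue, green, red), "K" (3x3 intrinsics, pixels), "distortion" ([k1, k2, p1, p2, k3] as OpenCV has them; the pictures are not rectified), "pose" (4x4, takes a point from camera to world coordinates). Camera axes: x right, y down, z forward; pixel columns grow to the right and rows downward; lengths in m; the calibration is good to about 2 mm. A picture is of the moment at which its call begins. There is no depth.
- ctrl.hand_in(): hands the job in; it is judged then, once.
Trained networks look in a picture, given as the dict that the camera call returned (one of the last four; its "shot" number tells which), for a name from the list of things; names that differ only in an ending like _2 or _b are one class to them, and where a whole thing is asked for, a point or a joint stands for the part that bears it (a point fixed in the world has none). Each returns a list of dicts, best first, with "conf" (0 to 1); they miss things now and then, are a little off and sometimes report something else, mostly with a low value. They report only what shows in the picture. A call takes as long as a camera call.
- ctrl.cut_out(name, picture): "mask" (480x640 bool, what is visible of it) and "centre" ([row, column] in pixels, amid what is visible of it).
The state is a dict: "time_s": time; "qpos": joint angles; "joint_vel": joint speeds; "tau": joint torques, N m; "ee_pos": TCP position; "eef_rot": TCP orientation; "force": force on the tool from outside, world axes, zero at the start; "moment": the same for the moment, N m; "grip_width": finger opening in m; "grip_force": force on a finger pad.
Only numpy, scipy, OpenCV 4.12 (cv2) and the standard library are available. Lean on these libraries where they do the work, as an engineer would, in place of code of your own. Each camera call takes 0.05 s, during which the arm holds its last target. There are 200 camera calls.

## Working session

There is one attempt and no reset: what is moved stays moved. The work goes in short steps, Python scripts to look and compute and a tool call to move; the robot and the scene stay as the last step left them, time stands still between calls to the robot, and variables do not carry over. Pictures are saved under pics/ and viewed, at most 10 in all, crops included, and the job is handed in when it is done.

Besides the shell and the picture viewer there is one more tool, called after "Request:" as a command line: name --pt "numbers of a row" for each row, then --argument value for the rest. move_arm: Moves the arm, as the interface text tells. Its arguments: {"type":"object","properties":{"increments":{"type":"array","items":{"type":"array","items":{"type":"number"}}},"force":{"type":"number"}},"required":["increments"]}

```bash
mkdir -p pics
cat > h.py <<'E'
import numpy as np,cv2
from station import ctrl
def ray(p,uv,z):
    K=np.array(p["K"]);d=np.array(p["distortion"]);T=np.array(p["pose"])
    n=cv2.undistortPoints(np.array(uv,float).reshape(-1,1,2),K,d).reshape(-1,2)
    r=np.c_[n,np.ones(len(n))]@T[:3,:3].T
    return T[:3,3]+r*((z-T[2,3])/r[:,2])[:,None]
def proj(p,X):
    T=np.linalg.inv(np.array(p["pose"]))
    X=np.array(X,float).reshape(-1,3)@T[:3,:3].T+T[:3,3]
    return cv2.projectPoints(X,np.zeros(3),np.zeros(3),np.array(p["K"]),np.array(p["distortion"]))[0].reshape(-1,2)
E
python3 - <<'E'
from h import *
Z=dict(red_unit=.04,red_lever_top=.1,red_lever=.1,red_button_top=.055,blue_unit=.04,blue_lever=.1,blue_button=.055,jar=.05,bowl=.02,brush=.01)
for c in("top","scene"):
    p=ctrl.camera(c);cv2.imwrite(f"pics/{c}0.png",p["color"]);print(c,np.round(p["pose"],3).tolist())
    for n,z in Z.items():
        for r in ctrl.cut_out(n,p)[:2]:
            ct=r["centre"];print(n,round(r["conf"],2),np.round(ct),r["mask"].sum(),ray(p,[ct[1],ct[0]],z).round(3)[0])
print(ctrl.get_obs()["eef_rot"])
E
```

```text
top [[-0.001, -0.99, 0.144, 0.392], [-1.0, 0.002, 0.008, 0.004], [-0.008, -0.144, -0.99, 1.06], [0.0, 0.0, 0.0, 1.0]]
red_unit 0.65 [254. 227.] 6293 [0.505 0.215 0.04 ]
red_lever_top 0.45 [260. 264.] 180 [0.488 0.128 0.1  ]
red_lever 0.57 [258. 266.] 194 [0.49  0.125 0.1  ]
blue_unit 0.59 [226. 428.] 6268 [ 0.565 -0.209  0.04 ]
blue_lever 0.68 [221. 459.] 212 [ 0.564 -0.258  0.1  ]
blue_button 0.56 [223. 386.] 150 [ 0.568 -0.118  0.055]
blue_button 0.46 [245. 182.] 194 [0.524 0.308 0.055]
jar 0.92 [211. 234.] 627 [0.596 0.202 0.05 ]
jar 0.6 [259. 264.] 191 [0.494 0.136 0.05 ]
bowl 0.94 [185. 413.] 678 [ 0.658 -0.183  0.02 ]
brush 0.82 [298. 207.] 1019 [0.414 0.262 0.01 ]
scene [[0.818, 0.425, -0.388, 0.915], [0.575, -0.617, 0.537, -0.521], [-0.011, -0.662, -0.749, 0.849], [0.0, 0.0, 0.0, 1.0]]
red_unit 0.73 [209. 358.] 4893 [0.512 0.198 0.04 ]
red_lever_top 0.67 [208. 334.] 268 [0.499 0.119 0.1  ]
red_lever_top 0.39 [360. 315.] 1050 [ 0.673 -0.198  0.1  ]
red_lever 0.57 [204. 331.] 237 [0.486 0.124 0.1  ]
blue_unit 0.74 [188. 335.] 617 [0.43  0.229 0.04 ]
blue_unit 0.64 [210. 333.] 240 [0.466 0.164 0.04 ]
blue_lever 0.78 [356. 242.] 341 [ 0.568 -0.263  0.1  ]
blue_lever 0.48 [208. 333.] 243 [0.495 0.119 0.1  ]
jar 0.89 [224. 393.] 692 [0.606 0.195 0.05 ]
bowl 0.69 [362. 315.] 1015 [ 0.648 -0.166  0.02 ]
brush 0.76 [187. 338.] 660 [0.415 0.263 0.01 ]
brush 0.21 [175. 383.] 98 [0.483 0.368 0.01 ]
[-3.14156748e+00  6.74865983e-06  4.61829262e-01]
```

View pics/top0.png

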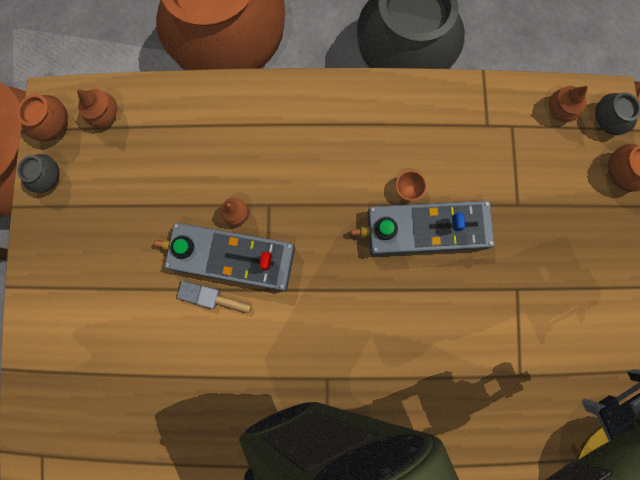

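View pics/scene0.png

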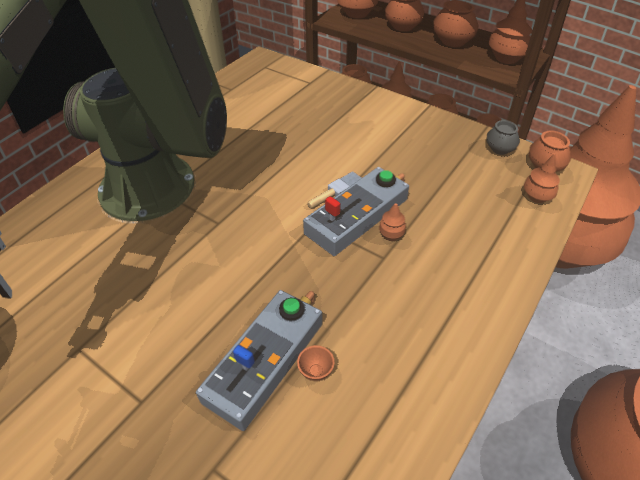

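The top view shows the red control with its button at about (181,246) and lever at (265,260), jar at (234,211) and brush at (215,297). The blue control is to the right at (430,228). Next I fit the red unit's pose from both cameras.

```bash
python3 - <<'E'
from h import *
from scipy.optimize import least_squares
P=[ctrl.camera(c) for c in("top","scene")]
S=[((181,246),(265,260)),((386,178),(332,206))]
obs=[]
for p,s in zip(P,S):
    h=cv2.cvtColor(p["color"],cv2.COLOR_BGR2HSV)
    for k,(u,v) in enumerate(s):
        H=h[...,0].astype(int)
        m=((abs(H-65)<20) if k==0 else ((H<4)|(H>176)))&(h[...,1]>(130 if k==0 else 190))&(h[...,2]>50)
        w=np.zeros_like(m);w[v-16:v+17,u-16:u+17]=1
        ys,xs=np.nonzero(m&w);obs.append((xs.mean(),ys.mean()));print(k,len(xs),xs.min(),xs.max(),ys.min(),ys.max(),np.round(obs[-1],1))
def W(q,X):
    c,s=np.cos(q[2]),np.sin(q[2]);X=np.array(X,float);return np.c_[q[0]+c*X[:,0]-s*X[:,1],q[1]+s*X[:,0]+c*X[:,1],X[:,2]]
def blob(p,X):
    uv=proj(p,X).astype(np.float32);hl=cv2.convexHull(uv);m=cv2.moments(hl);return m["m10"]/m["m00"],m["m01"]/m["m00"]
a=np.linspace(0,6.28,24)
btn=lambda z:np.r_[np.c_[16*np.cos(a),98+16*np.sin(a),0*a+z],np.c_[16*np.cos(a),98+16*np.sin(a),0*a+52]]/1e3
hd=np.array([[i,-85+j,k] for i in(-17,17) for j in(-9,9) for k in(74,110)])/1e3
def f(q):
    return np.array([np.subtract(blob(p,W(q,X)),obs[2*i+k]) for i,p in enumerate(P) for k,X in enumerate((btn(q[3]*1e3),hd))]).ravel()
r=least_squares(f,[.505,.215,-.185,.06],x_scale=[.01,.01,.05,.01]);q=r.x
print(q,r.fun.round(1))
box=np.array([[i,j,k] for k in(0,50) for i,j in((-50,-130),(50,-130),(50,130),(-50,130))])/1e3
for p,n in zip(P,("t","s")):
    im=p["color"].copy()
    for X in(box[:4],box[4:],btn(q[3]*1e3)[:24],hd):
        uv=(proj(p,W(q,X))*16).astype(np.int32)
        cv2.polylines(im,[cv2.convexHull(uv) if X is hd else uv],True,(255,255,0),1,cv2.LINE_AA,4)
    u,v=obs[0] if n=="t" else obs[2];u=int(u)+(40 if n=="t" else -30);v=int(v)+20
    cv2.imwrite(f"pics/fit_{n}.png",cv2.resize(im[v-75:v+75,u-100:u+100],None,fx=4,fy=4))
print("lever",W(q,[[0,-.085,.11],[0,-.005,.11]]),"btn",W(q,[[0,.098,q[3]]]))
print("start push(-.15)",W(q,[[0,-.15,.085]]))
E
python3 -c "
import cv2,numpy as np
a=cv2.imread('pics/fit_t.png');b=cv2.imread('pics/fit_s.png');cv2.imwrite('pics/fit.png',cv2.resize(np.vstack([a,b]),(400,600)) if 0 else np.hstack([a[:, 100:500],b[:,200:600]]))"
```

```text
0 198 173 188 238 253 [180.4 245.9]
1 164 259 271 252 269 [265.  260.4]
0 87 380 392 171 179 [385.7 174.9]
1 76 326 338 197 206 [332.1 201.4]
[ 0.50043794  0.21464661 -0.17264301  0.07681347] [-1.5  1.3 -1.6  0.6 -0.3  0.4  0.3  3.8]
lever [[0.48583607 0.1309102  0.11      ]
 [0.49957901 0.20972094 0.11      ]] btn [[0.51727303 0.31118976 0.07681347]]
start push(-.15) [[0.47466994 0.06687648 0.085     ]]
```

View pics/fit_t.png

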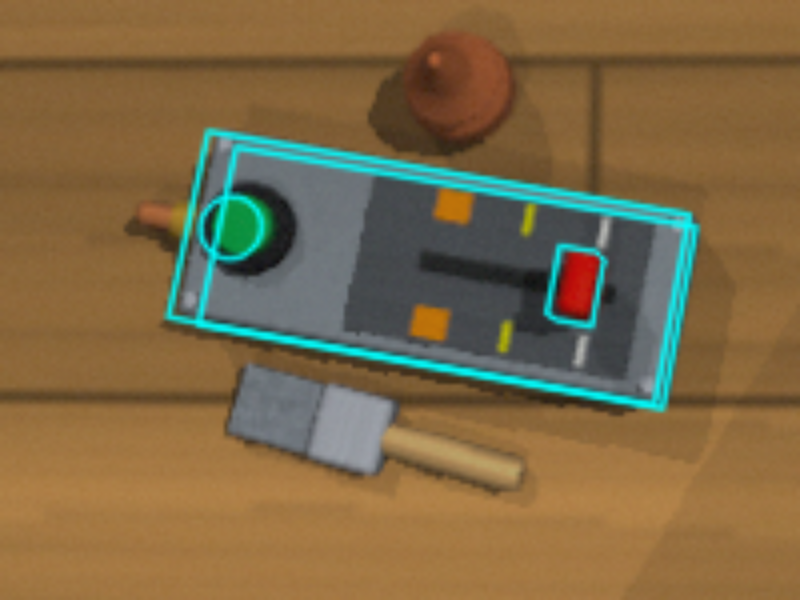

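View pics/fit_s.png

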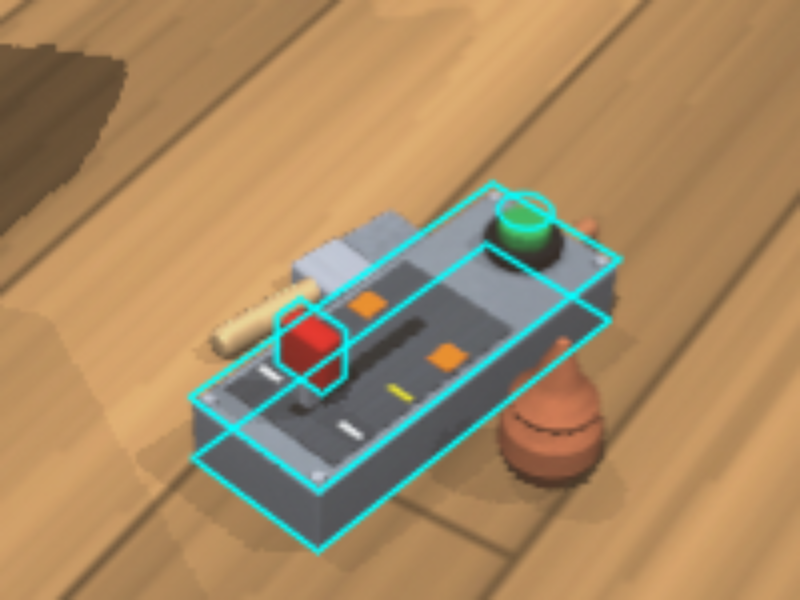

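The overlay is close but the scene colour masks were clipped. I refit using the visible corner screws as well: top crop (224,145), (189,299), (645,385), and scene crop (497,195), (601,260), (208,399), (319,476).

Run:
```python
from h import *
from scipy.optimize import least_squares
P=[ctrl.camera(c) for c in("top","scene")]
o=[np.array([120,190]),np.array([385-30-100,174+20-75])]
# (cam, local x,y sign, crop px)
F=[(0,1,1,224,145),(0,-1,1,189,299),(0,-1,-1,645,385),(1,-1,1,497,195),(1,1,1,601,260),(1,-1,-1,208,399),(1,1,-1,319,476)]
def W(q,X):
    c,s=np.cos(q[2]),np.sin(q[2]);X=np.array(X,float);return np.c_[q[0]+c*X[:,0]-s*X[:,1],q[1]+s*X[:,0]+c*X[:,1],X[:,2]]
# handle top-face centre, button black ring base
G=[(0,0,-.085,.110,579,285),(1,0,-.085,.110,320,331)]
def f(q):
    R=[proj(P[c],W(q,[[a*(.05-q[3]),b*(.13-q[3]),.051]]))[0]-(o[c]+np.array([u,v])/4) for c,a,b,u,v in F]
    R+=[proj(P[c],W(q,[[x,y,z]]))[0]-(o[c]+np.array([u,v])/4) for c,x,y,z,u,v in G]
    return np.array(R).ravel()
r=least_squares(f,[.505,.215,-.185,.008],x_scale=[.01,.01,.05,.01],loss="soft_l1");q=r.x
print(q,f(q).round(1).reshape(-1,2).tolist())
for z in(.06,.065,.07,.075):print(z,[(proj(p,W(q,[[0,.098,z]]))[0]-oo)*4 for p,oo in zip(P,o)])
c=np.array(ctrl.get_obs()["ee_pos"]);print("tcp",c)
for y in(-.15,-.025,.098):print(y,W(q,[[0,y,.085]])[0])
```

```text
[ 0.50234165  0.21175409 -0.17489733  0.00802862] [[-0.3, -0.6], [0.0, -0.1], [0.0, -0.8], [-1.0, 0.2], [-0.2, 0.1], [-0.1, -0.2], [-0.6, 0.2], [-0.9, -1.9], [-2.7, -1.5]]
0.06 [array([244.39628429, 225.93087379]), array([521.67600559, 234.84639088])]
0.065 [array([241.57697058, 224.70645168]), array([522.41037858, 228.47043541])]
0.07 [array([238.73078196, 223.47016524]), array([523.14847182, 222.05643206])]
0.075 [array([235.85733873, 222.22184375]), array([523.89030551, 215.60409348])]
tcp [ 0.24505566 -0.49239447  0.2054641 ]
-0.15 [0.4762406  0.06404243 0.085     ]
-0.025 [0.49799148 0.18713548 0.085     ]
0.098 [0.51939434 0.30825904 0.085     ]
```

Request:
move_arm --pt "0 0.503 -0.435 0 0 0 0" --pt "0 0.503 -0.435 0 0 0 0" --pt "0 0.503 -0.435 0 0 0 0" --pt "0 0.503 -0.435 0 0 0 0" --pt "0 0.503 -0.435 0 0 0 0" --pt "0 0.503 -0.435 0 0 0 0" --pt "0 0.503 -0.435 0 0 0 0" --pt "0 0.503 -0.435 0 0 0 0" --pt "0 0.503 -0.435 0 0 0 0" --pt "0 0.503 -0.435 0 0 0 0" --pt "0 0.503 -0.435 0 0 0 0" --pt "0 0.503 -0.435 0 0 0 0" --pt "0 0.503 -0.435 0 0 0 0" --pt "0 0.503 -0.435 0 0 0 0" --pt "0 0.503 -0.435 0 0 0 0" --pt "0 0.503 -0.435 0 0 0 0" --pt "0 0.503 -0.435 0 0 0 0" --pt "0 0.503 -0.435 0 0 0 0"

```text
time_s: 3.1
ee_pos: [0.4763, 0.0612, 0.2056]
eef_rot: [3.141, -0.0, 0.462]
force: [0.3, -0.7, -0.3]
grip_width: 0.0006
grip_force: 0.0
```

Request:
move_arm --pt "0 0 0 0 0 0 -0.1334" --pt "0 0 0 0 0 0 -0.1334" --pt "0 0 0 0 0 0 -0.1334" --pt "0 0 0 0 0 0 -0.1334" --pt "0 0 0 0 0 0 -0.1334" --pt "0 0 0 0 0 0 -0.1334" --pt "0 0 0 0 0 0 -0.1334" --pt "0 0 0 0 0 0 0" --pt "0 0 0 0 0 0 0" --pt "0 0 0 0 0 0 0"

```text
time_s: 4.1
ee_pos: [0.4759, 0.0598, 0.2055]
eef_rot: [3.142, -0.0, 1.392]
force: [-0.1, -0.4, -0.6]
grip_width: 0.0005
grip_force: 0.0
```

Request:
move_arm --pt "0 0 0 0.5875 0 0 0" --pt "0 0 0 0.5875 0 0 0" --pt "0 0 0 0.5875 0 0 0" --pt "0 0 0 0.5875 0 0 0" --pt "0 0.4 0 0 0 0 0" --pt "0 0.4 0 0 0 0 0" --pt "0 0 0 0 0 0 0" --pt "0 0 0 0 0 0 0"

```text
time_s: 4.9
ee_pos: [0.4828, 0.0991, 0.0879]
eef_rot: [-3.141, 0.0, 1.395]
force: [0.7, 0.0, -0.2]
grip_width: 0.0006
grip_force: 0.0
```

Run:
```python
from h import *
a=ctrl.camera("top")["color"][190:340,120:320];b=ctrl.camera("scene")["color"][119:269,255:455]
cv2.imwrite("pics/c1.png",np.hstack([cv2.resize(x,None,fx=2,fy=2) for x in(a,b)]))
```

```text
(no output)
```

View pics/c1.png

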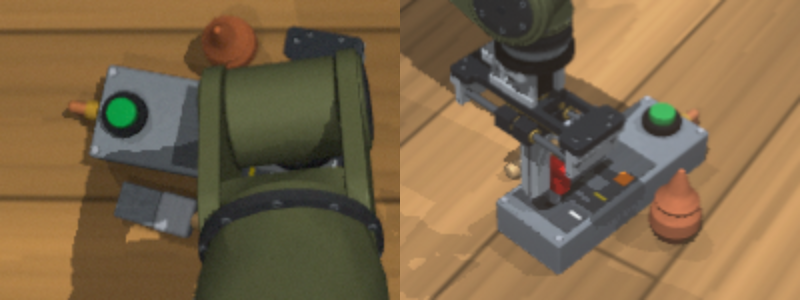

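The fingers stand just behind the red handle (scene half, about (540,180)), aligned with the slot. Pushing now.

Request:
move_arm --pt "0 0.16 0 0 0 0 0" --pt "0 0.16 0 0 0 0 0" --pt "0 0.16 0 0 0 0 0" --pt "0 0.16 0 0 0 0 0" --pt "0 0.16 0 0 0 0 0" --pt "0 0.16 0 0 0 0 0"

```text
time_s: 5.6
ee_pos: [0.4913, 0.1473, 0.0879]
eef_rot: [-3.142, -0.0, 1.396]
force: [-0.0, 0.8, 0.9]
grip_width: 0.0005
grip_force: 0.0
```

Request:
move_arm --pt "0 0.16 0 0 0 0 0" --pt "0 0.16 0 0 0 0 0" --pt "0 0.16 0 0 0 0 0" --pt "0 0.16 0 0 0 0 0" --pt "0 0.16 0 0 0 0 0" --pt "0 0 0 0 0 0 0" --pt "0 0 0 0 0 0 0"

```text
time_s: 6.3
ee_pos: [0.4981, 0.1861, 0.0878]
eef_rot: [-3.141, -0.0, 1.396]
force: [0.3, -0.2, -0.1]
grip_width: 0.0007
grip_force: 0.0
```

Request:
move_arm --pt "0 0.04 0 0 0 0 0" --pt "0 0.04 0 0 0 0 0" --pt "0 0 0 0 0 0 0"

```text
time_s: 6.6
ee_pos: [0.4989, 0.1899, 0.088]
eef_rot: [3.142, -0.0, 1.396]
force: [0.1, -0.3, -0.2]
grip_width: 0.0003
grip_force: 0.0
```

Request:
move_arm --pt "0 -0.4 0 0 0 0 0" --pt "0 0 0 -0.5 0 0 0" --pt "0 0 0 -0.6 0 0 0" --pt "0 0 0 -0.6 0 0 0" --pt "0 0 0 -0.6 0 0 0" --pt "0 0 0 0 0 0 0"

```text
time_s: 7.2
ee_pos: [0.4968, 0.1704, 0.2069]
eef_rot: [3.136, -0.003, 1.396]
force: [-0.3, 0.5, -0.4]
grip_width: 0.0008
grip_force: 0.0
```

Run:
```python
from h import *
b=ctrl.camera("scene")["color"][119:269,255:455]
cv2.imwrite("pics/c2.png",cv2.resize(b,None,fx=3,fy=3))
```

```text
(no output)
```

View pics/c2.png

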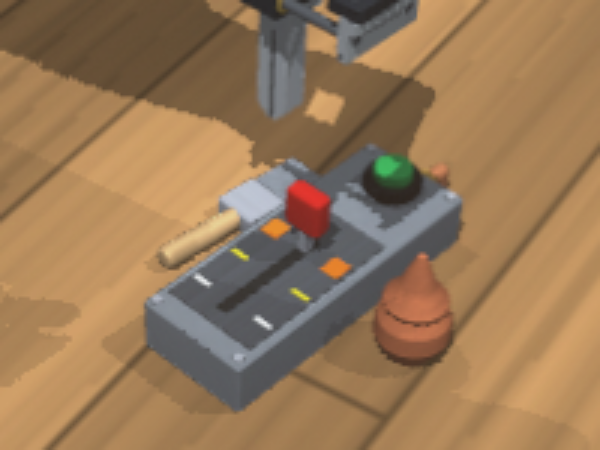

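The lever stem is at the slot end between the orange marks, around (308,240), and the jar and brush are undisturbed. Next is the button.

Request:
move_arm --pt "0 0.56 -0.007 0 0 0 0" --pt "0 0.56 -0.007 0 0 0 0" --pt "0 0.56 -0.007 0 0 0 0" --pt "0 0.56 -0.007 0 0 0 0" --pt "0 0.56 -0.007 0 0 0 0" --pt "0 0 0 0 0 0 0" --pt "0 0 0 0 0 0 0" --pt "0 0 0 0.5 0 0 0" --pt "0 0 0 0.5 0 0 0" --pt "0 0 0 0.5 0 0 0" --pt "0 0 0 0.5 0 0 0" --pt "0 0 0 0.5 0 0 0" --pt "0 0 0 0 0 0 0" --pt "0 0 0 0 0 0 0"

```text
time_s: 8.65
ee_pos: [0.5182, 0.3076, 0.0784]
eef_rot: [-3.141, 0.0, 1.395]
force: [0.1, -0.6, 0.8]
grip_width: 0.0003
grip_force: 0.0
```

Request:
move_arm --pt "0 0 0 0.04 0 0 0" --pt "0 0 0 0.04 0 0 0" --pt "0 0 0 0.04 0 0 0" --pt "0 0 0 0.04 0 0 0" --pt "0 0 0 0.04 0 0 0" --pt "0 0 0 0 0 0 0"

```text
time_s: 9.25
ee_pos: [0.5183, 0.3083, 0.0681]
eef_rot: [3.141, -0.0, 1.396]
force: [0.7, -0.6, 3.5]
grip_width: 0.0006
grip_force: 1.9
```

Contact, 3.5 N; continuing in small steps.

Request:
move_arm --pt "0 0 0 0.04 0 0 0" --pt "0 0 0 0.02 0 0 0" --pt "0 0 0 0 0 0 0"

```text
time_s: 9.55
ee_pos: [0.5184, 0.3084, 0.0661]
eef_rot: [3.141, -0.001, 1.396]
force: [-4.7, -3.3, 14.2]
grip_width: 0.0005
grip_force: 6.8
```

Request:
move_arm --pt "0 0 0 0.02 0 0 0" --pt "0 0 0 0.02 0 0 0" --pt "0 0 0 0 0 0 0"

```text
time_s: 9.85
ee_pos: [0.5186, 0.3085, 0.0658]
eef_rot: [3.14, -0.001, 1.396]
force: [-10.7, -6.1, 29.6]
grip_width: 0.0004
grip_force: 15.0
```

The button is at its hard stop at 30 N. Releasing and backing up.

Request:
move_arm --pt "0 0 0 -0.2 0 0 0" --pt "0 0 0 -0.4 0 0 0" --pt "0 0 0 -0.6 0 0 0" --pt "0 0 0 -0.6 0 0 0" --pt "0 0 0 -0.6 0 0 0" --pt "0 -0.6 0 -0.3 0 0 0" --pt "0 -0.9 0 0 0 0 0" --pt "0 -0.9 0 0 0 0 0" --pt "0 -0.9 0 0 0 0 0" --pt "0 -0.6 0 0 0 0 0" --pt "0 0 0 0 0 0 0" --pt "0 0 0 0 0 0 0"

```text
time_s: 11.05
ee_pos: [0.4841, 0.1161, 0.1979]
eef_rot: [-3.141, -0.0, 1.394]
force: [-0.1, -0.3, -0.4]
grip_width: 0.0004
grip_force: 0.0
```

Run:
```python
from h import *
b=ctrl.camera("scene")["color"]
cv2.imwrite("pics/c3.png",b)
```

```text
(no output)
```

View pics/c3.png

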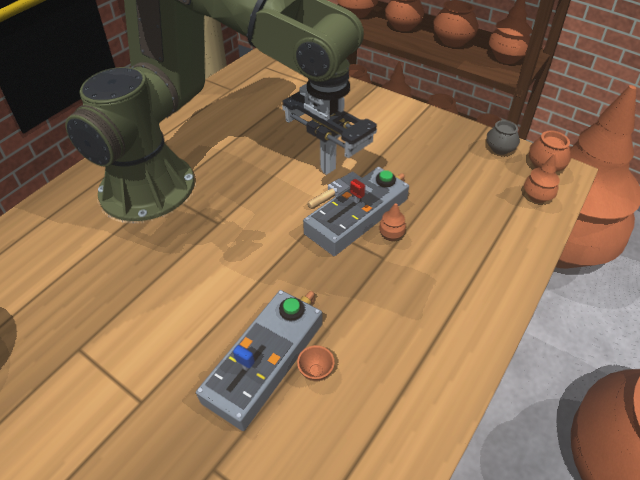

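The red lever is at full (357,187), its button is up (386,178), and everything else is where it was.

```bash
python3 -c "
from station import ctrl
print(ctrl.hand_in())"
```

```text
the job is handed in; nothing more can be done
None
```

The red lever is at its far stop, its green button was pressed fully down and came back up, and the job is handed in; the last picture shows the pots, brush and blue control where they started, but no verdict came back.

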